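Nest the steel ware on the dispensary tray

ROBOT

A 6-joint arm with a two-finger parallel gripper is mounted at the origin on the work surface. World frame = base frame: x ahead of the robot, y to its left, z up, the work surface at z = 0. Lengths are in mm, angles in rad, forces in N, time in s.
With the tool pointing down it reaches from about 350 to 725 mm from the base axis. Payload 6 kg.
Tool frame: the origin (TCP) lies at the very end of the fingers, on their centre line; the grasp point (between the pads) lies 19 mm behind it; z points along the fingers, y is the line along which they close (so a half turn about z gives the same grasp; the last joint's range is limited). The gripper opens to 85 mm and grips with 20 to 120 N. Pads are 22 mm wide; open, the fingers measure 114 mm over their backs; the gripper's body (76 mm by 85 mm) begins 54 mm behind the grasp point. The pads swing forward as they close: fully open they stand 13 mm farther back than shut.
Start: joints at [1.651, 0.04, 0.085, 0, -1.615, -0.334], TCP at [150.625, 580.763, 231.261] pointing down, gripper open.
Joint ranges: [-2.56, 2.56], [-1.29, 2.01], [-1.08, 1.49], [-3.29, 1.98], [-2.81, -0.18], [-2.99, 2.99]. Speed limits (rad/s): [2.57, 2.57, 3.01, 3.14, 3.14, 3.14].

INTERFACE

Orientations are given as a unit quaternion [x, y, z, w].
In Python, from bench import arm, vision, ticket gives the robot as it stands.
- The arm moves only by the tool play_rows, never from a script. Its argument "motion" is a list of rows, each a list of 7 numbers: the turn, a rotation vector about the tool's x, y, z as a fraction of full scale, then the shift along the tool's x, y, z as a fraction of full scale, then the finger opening in mm, from 0 to 85.4. In form: [[rx, ry, rz, dx, dy, dz, jaw], ...]. A call has 1 to 5 rows; each row is the pose to reach, as a shift and turn from the pose commanded when the call began, along the tool's axes at that moment; what a row does not reach only later rows make up. Full scale, the value 1, is 200 mm for a shift and 2 rad for a turn. A row lasts 1/8 s, in which the tool goes at most 62.5 mm and 10.7 degrees, less where a joint would pass 70% of its speed; a pose out of reach is approached as far as the arm can. A call with a number of a shift or a turn outside -1 to 1 is refused whole. A call with a gripper value outside its range is refused whole. The fingers move at their own pace and stop on an object; the grip force is fixed at half the most. Time passes only in rows, so rows that repeat a pose let the fingers close. It gives the time, the measured TCP pose, the force, the opening and the grip force at its end, in the units of the state.
- arm.read_state(): the state, without advancing time (a new reading comes with each control period).
- vision.camera(name): name is "scene" or "side" or "wrist"; returns the picture (480x640x3 uint8, blue, green, red); there is no depth.
- vision.camera_model(name): a dict with "camera_matrix" (3x3 intrinsics, pixels), "k1" (the pictures are not rectified: a ray, as slopes to the right and down, at radius r is drawn at 1 + k1 r^2 times it, then the intrinsics apply), "position" and "rotation" of the camera in the world; the wrist camera has in their place "T_tool_cam" (4x4, takes a point from camera to tool coordinates, whose origin is the TCP and whose axes are the flange's). Camera axes: x right, y down, z forward; pixel columns grow to the right and rows downward; lengths in mm; the calibration is good to about 2 mm. A picture is of the moment at which its call begins: read the wrist's pose just before it. camera_model takes no time and is no camera call.
- ticket.sign_off(): hands the job in; it is judged then, once.
The state is a dict: "time": time; "joints": joint angles; "qd": joint speeds; "joint_efforts": joint torques, N m; "ee_pos": TCP position; "tcp_rot": TCP orientation; "force": force on the tool from outside, world axes, zero at the start; "torque": the same for the moment, N m; "width": finger opening in mm; "gripper_force": force on a finger pad.
Only numpy, scipy, OpenCV 4.12 (cv2) and the standard library are available. Lean on these libraries where they do the work, as an engineer would, in place of code of your own. Each camera call takes 0.05 s, during which the arm holds its last target. There are 200 camera calls.

TASK

Put the clean steel ware away as one nest in the middle of the instrument tray: first stand the wide gallipot in the middle of the tray, then the tumbler inside the gallipot, then the narrow jar inside the tumbler, and last put the small knobbed lid on the jar so that it is fully seated. Everything must end upright and let go; lower each piece down rather than letting it drop, knock nothing over, and leave the blue pill bottles where they stand.

Things in the scene. Friction and masses are not known exactly. Their poses are not given: they have to be found in the camera images.
- gallipot: The gallipot: wide, low, open stainless steel bowl standing upright on the desk, 69 mm across, 36 mm high, nearly straight walls 2.5 mm thick, foot 60 mm across, floor 3 mm thick; inside 64 mm wide at the mouth and about 56 mm at the floor. About 110 g. Origin at the centre of the underside, z up along its axis; round, so its yaw does not matter.
- tumbler: The medicine tumbler: open stainless steel cup standing upright on the desk, 56 mm high, 50 mm across at the rim tapering to 45 mm at the foot, walls 2.5 mm, floor 3 mm thick; inside 45 mm wide at the mouth and 40 mm at the floor. About 80 g. Origin at the centre of the underside, z up along its axis. Standing in the gallipot it rises 23 mm above the gallipot's rim.
- jar: The narrow jar: tall straight open stainless steel jar standing upright on the desk, 32 mm across, 84 mm high, walls 2.5 mm, mouth 27 mm wide inside. About 90 g. Origin at the centre of the underside, z up along its axis. Standing in the tumbler it rises 31 mm above the tumbler's rim.
- lid: The jar's lid: steel disc 37 mm across, 3 mm thick; beneath it a plug 6 mm deep, 21 mm across tapering to 16 mm, that drops into the jar's mouth; on top a knob 16 mm across, sides straight from 12 to 26 mm above the origin (disc top at 9 mm). Stands on its plug on the desk, knob up. 35 g. Origin: centre of the plug's underside, z up. Seated, its origin is 78 mm above the jar's.
- tray: The instrument tray, fixed to the desk in each run: shallow rectangular metal tray with a white paper liner, 240 mm (its x) by 180 mm (its y), rim 18 mm high, floor 3 mm thick. Empty at the start. Origin at the centre of the underside, so its floor is 3 mm above it.
- ledger: An open ruled register lying flat, fixed, 310 mm (its x) by 220 mm (its y), 14 mm thick; only in the way. Origin at the centre of the underside. Tray and register lie one on each side of the desk.
- bottle_a: A closed blue pill bottle with white label and blue cap, 45 mm across and 75 mm high, standing on the desk among the steel ware: leave it. Origin at the centre of the underside.
- bottle_b: The same kind of blue pill bottle, standing on the register: leave it. Origin at the centre of the underside.
- bottle_c: The same kind of blue pill bottle, standing on the register: leave it. Origin at the centre of the underside.
There are look-alikes about, which are no part of the job. What is shaped like the jar but orange is not meant.

How it is judged (in metres and radians):
On the way, in this order (a step that is already met when the one before it is completed fails the run):
1. the gallipot stands in the middle of the tray, let go (x of gallipot in the frame of tray between -0.03 and 0.03 m and y of gallipot in the frame of tray between -0.03 and 0.03 m and z of gallipot in the frame of tray below 0.006 m and angle between gallipot's own z axis and vertical below 0.1 rad and contact force between the fingers and gallipot below 0.05 N), for 0.2 s.
2. the tumbler stands inside the gallipot on the tray, let go (x of gallipot in the frame of tray between -0.03 and 0.03 m and y of gallipot in the frame of tray between -0.03 and 0.03 m and z of gallipot in the frame of tray below 0.006 m and angle between each of gallipot, tumbler's own z axis and vertical below 0.1 rad and z of tumbler in the frame of gallipot between 0.001 and 0.006 m and horizontal distance between tumbler and gallipot below 0.012 m and contact force between the fingers and tumbler below 0.05 N), for 0.2 s.
3. the jar stands inside the tumbler in the nest, let go (x of gallipot in the frame of tray between -0.03 and 0.03 m and y of gallipot in the frame of tray between -0.03 and 0.03 m and z of gallipot in the frame of tray below 0.006 m and angle between each of gallipot, tumbler, jar's own z axis and vertical below 0.1 rad and z of tumbler in the frame of gallipot between 0.001 and 0.006 m and horizontal distance between tumbler and gallipot below 0.012 m and z of jar in the frame of tumbler between 0.001 and 0.006 m and horizontal distance between jar and tumbler below 0.01 m and contact force between the fingers and jar below 0.05 N), for 0.2 s.
4. the lid is seated on the jar in the nest, let go (x of gallipot in the frame of tray between -0.03 and 0.03 m and y of gallipot in the frame of tray between -0.03 and 0.03 m and z of gallipot in the frame of tray below 0.006 m and angle between each of gallipot, tumbler, jar, lid's own z axis and vertical below 0.1 rad and z of tumbler in the frame of gallipot between 0.001 and 0.006 m and horizontal distance between tumbler and gallipot below 0.012 m and z of jar in the frame of tumbler between 0.001 and 0.006 m and horizontal distance between jar and tumbler below 0.01 m and z of lid in the frame of jar between 0.074 and 0.081 m and horizontal distance between lid and jar below 0.007 m and contact force between the fingers and lid below 0.05 N), for 0.2 s.
At the end, for the whole second after the job is handed in: All released, at rest, upright within 0.1 rad: gallipot on the tray floor within 30 mm of its centre along each side; tumbler on the gallipot floor, axes within 12 mm; jar on the tumbler floor, axes within 10 mm; lid within 3 mm of its seated height on the jar, axes within 7 mm (x of gallipot in the frame of tray between -0.03 and 0.03 m and y of gallipot in the frame of tray between -0.03 and 0.03 m and z of gallipot in the frame of tray below 0.006 m and angle between each of gallipot, tumbler, jar, lid's own z axis and vertical below 0.1 rad and z of tumbler in the frame of gallipot between 0.001 and 0.006 m and horizontal distance between tumbler and gallipot below 0.012 m and z of jar in the frame of tumbler between 0.001 and 0.006 m and horizontal distance between jar and tumbler below 0.01 m and z of lid in the frame of jar between 0.074 and 0.081 m and horizontal distance between lid and jar below 0.007 m and linear speed of each of gallipot, tumbler, jar, lid below 0.02 m/s and angular speed of each of gallipot, tumbler, jar, lid below 0.2 rad/s); the robot touches nothing.
It fails at once if a blue pill bottle is shifted more than 30 mm or tipped (distance of any of bottle_a, bottle_b, bottle_c from where it was at the start of the episode above 0.03 m or angle between any of bottle_a, bottle_b, bottle_c's own z axis and vertical above 0.35 rad).
It fails at once if a steel piece is knocked over or tipped by more than 0.8 rad (angle between any of gallipot, tumbler, jar, lid's own z axis and vertical above 0.8 rad).
It fails at once if a steel piece is dropped: it moves faster than 0.6 m/s with no finger on it (a fall of about 2 cm) ((linear speed of gallipot above 0.6 m/s and contact force between the fingers and gallipot below 0.05 N) or (linear speed of tumbler above 0.6 m/s and contact force between the fingers and tumbler below 0.05 N) or (linear speed of jar above 0.6 m/s and contact force between the fingers and jar below 0.05 N) or (linear speed of lid above 0.6 m/s and contact force between the fingers and lid below 0.05 N)).
It also fails if it takes over 99 s, if anything falls off the work surface, if the arm or the gripper's body presses on something with over 40 N, if the wrist force passes 120 N, or if a joint passes its speed limit or range.

## Working session

There is one attempt and no reset: what is moved stays moved. The work goes in short steps, Python scripts to look and compute and a tool call to move; the robot and the scene stay as the last step left them, time stands still between calls to the robot, and variables do not carry over. Pictures are saved under pics/ and viewed, at most 17 in all, crops included, and the job is handed in when it is done.

Besides the shell and the picture viewer there is one more tool, called after "Request:" in YAML: its name, and indented under it one key for each argument. play_rows: Moves the arm, as the interface text tells. Shift numbers are shares of 200 mm and turn numbers shares of 2 rad, none past 1 either way. Its arguments: {"type":"object","properties":{"motion":{"type":"array"}},"required":["motion"]}

```bash
mkdir -p pics; ls; python3 - <<'E'
from bench import arm,vision
import cv2
s=arm.read_state();print(s)
for n in("scene","side","wrist"):
    cv2.imwrite(f"pics/{n}0.png",vision.camera(n)); print(n,vision.camera_model(n))
E
```

```text
pics
{'time': 0.0, 'joints': array([ 1.65070562e+00,  4.08247558e-02,  8.38115343e-02, -4.64345291e-04,
       -1.61548123e+00, -3.33689297e-01]), 'qd': array([ 4.25098974e-04,  4.58492870e-05, -9.66091531e-05,  8.25408482e-04,
        1.78981703e-04, -3.57340470e-05]), 'joint_efforts': array([ 1.08953303e-03, -3.68211830e+01,  3.47414124e+01,  6.93226621e+00,
       -5.40900539e-03,  8.90326447e-06]), 'ee_pos': array([150.4819916 , 580.49141001, 230.27178565]), 'tcp_rot': array([ 9.91961163e-01, -1.26539623e-01, -5.26705220e-05,  8.78598811e-04]), 'force': array([0.29145592, 0.23041414, 0.24420286]), 'torque': array([0.01007139, 0.02486921, 0.0156202 ]), 'gripper_force': 0.0, 'width': 85.4582673626766}
scene {'camera_matrix': array([[576.76022565,   0.        , 316.34944741],
       [  0.        , 576.76022565, 237.38198795],
       [  0.        ,   0.        ,   1.        ]]), 'k1': 0.01983222010362482, 'position': array([1309.61726256,   99.18869291,  943.79674133]), 'rotation': array([ 0.62584561,  0.69156583, -0.26972862, -0.23937512])}
side {'camera_matrix': array([[605.3977456
[... 162 characters left out ...]
, 'position': array([267.05774391, 781.41150424, 945.05190496]), 'rotation': array([-0.14895236,  0.92227878, -0.35134975,  0.06138729])}
wrist {'camera_matrix': array([[413.02192199,   0.        , 318.87437366],
       [  0.        , 413.02192199, 235.9542364 ],
       [  0.        ,   0.        ,   1.        ]]), 'k1': -0.09200248335312576, 'T_tool_cam': array([[ 1.77321106e-04, -9.61718241e-01, -2.74040132e-01,
         7.01071124e+01],
       [ 9.99999382e-01,  4.71262419e-04, -1.00678928e-03,
         2.58535228e-01],
       [ 1.09739244e-03, -2.74039784e-01,  9.61717730e-01,
        -1.42354795e+02],
       [ 0.00000000e+00,  0.00000000e+00,  0.00000000e+00,
         1.00000000e+00]])}
```

View pics/scene0.png

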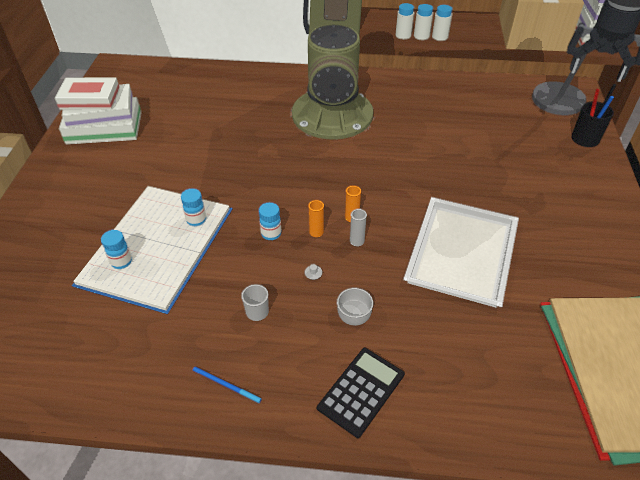

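View pics/side0.png

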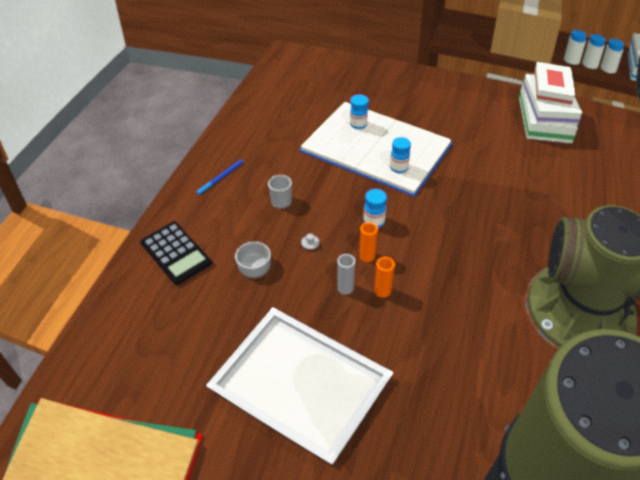

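The scene view shows the steel jar at (358,228), two orange look-alikes at (316,218) and (353,204), the lid at (313,272), the tumbler at (256,302), the gallipot at (354,306) and the tray at about (464,251). In the side view the jar is at (346,273), the lid at (310,242), the tumbler at (280,191), the gallipot at (253,260) and the tray at about (300,385). The only grey jar is the one meant. I'll enlarge to confirm it and measure.

```bash
cat > h.py <<'E'
import numpy as np,cv2
from scipy.spatial.transform import Rotation as R
from scipy.optimize import least_squares
from bench import arm,vision
def cam(n,s=None):
    m=vision.camera_model(n)
    if n=="wrist":
        s=s or arm.read_state(); T=np.eye(4);T[:3,:3]=R.from_quat(s['tcp_rot']).as_matrix();T[:3,3]=s['ee_pos']
        T=T@m['T_tool_cam'];return m['camera_matrix'],m['k1'],T[:3,3],T[:3,:3]
    return m['camera_matrix'],m['k1'],m['position'],R.from_quat(m['rotation']).as_matrix()
def ray(c,uv):
    K,k,p,M=c; d=np.array([k,0,0,0,0.])
    x=cv2.undistortPoints(np.array([[uv]],float),K,d)[0,0]
    return p,M@np.array([x[0],x[1],1])
def proj(c,X):
    K,k,p,M=c
    return cv2.projectPoints(((np.atleast_2d(X)-p)@M).astype(float),np.zeros(3),np.zeros(3),K,np.array([k,0,0,0,0.]))[0][:,0]
def atz(c,uv,z):
    p,d=ray(c,uv); return p+d*(z-p[2])/d[2]
def tri(obs):
    A=[];b=[]
    for c,uv in obs:
        p,d=ray(c,uv);d=d/np.linalg.norm(d);P=np.eye(3)-np.outer(d,d);A.append(P);b.append(P@p)
    A=np.vstack(A);b=np.hstack(b);X=np.linalg.lstsq(A,b,rcond=None)[0]
    return X,np.linalg.norm(A@X-b)
def crop(img,name,x0,y0,x1,y1,f):
    cv2.imwrite(name,cv2.resize(img[y0:y1,x0:x1],None,fx=f,fy=f,interpolation=cv2.INTER_CUBIC))
E
python3 - <<'E'
from h import *
a=cv2.imread("pics/scene0.png");b=cv2.imread("pics/side0.png")
crop(a,"pics/sc1.png",230,180,390,330,4)
crop(b,"pics/sd1.png",225,160,405,310,4)
E
```

```text
(no output)
```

View pics/sc1.png

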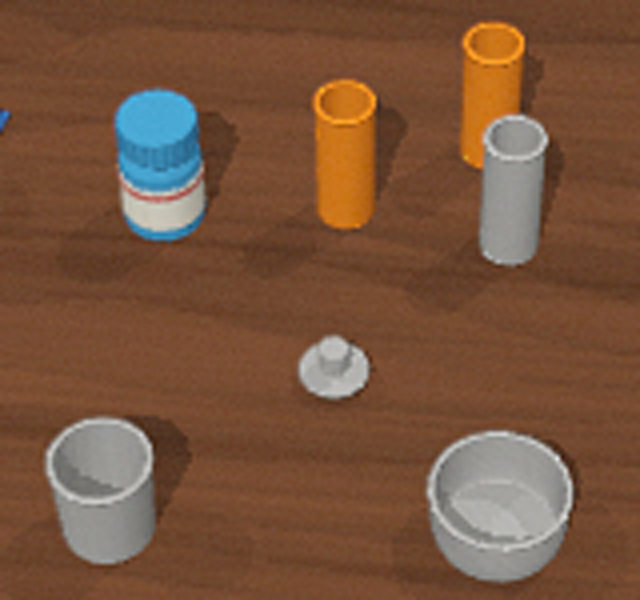

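View pics/sd1.png

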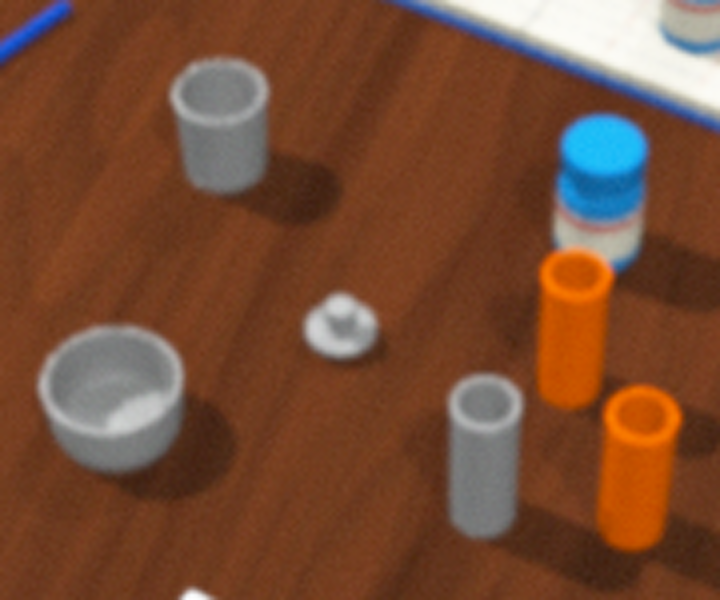

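The crops confirm that the grey jar has its rim at scene crop (515,137) and side crop (486,404). Both orange jars are separate. Now I'll triangulate.

```bash
python3 - <<'E'
from h import *
S=cam("scene");D=cam("side")
P=dict(gall=((500.5,491),(112,382)),tumb=((100.5,460),(220,91)),jar=((515,137),(486,404)),knob=((334,348),(341,305)),disc=((334,370),(341,327)),orA=((346,103),(576,275)),orB=((494,45),(642,413)),botA=((157,118),(604,142)))
for k,(a,b) in P.items():
    X,e=tri([(S,(a[0]/4+230-.4,a[1]/4+180-.4)),(D,(b[0]/4+225-.4,b[1]/4+160-.4))]);print(k,X.round(1),round(e,1))
for a,b in [((433,199),(392,376)),((519,213),(334,464)),((500,304),(209,383)),((405,282),(274,311))]:
    X,e=tri([(S,a),(D,b)]);print(X.round(1),round(e,1))
s=arm.read_state();print(R.from_quat(s['tcp_rot']).as_matrix().round(3))
E
```

```text
gall [650.7 100.1  36.1] 0.3
tumb [666.6 -90.6  57.6] 0.0
jar [460.2  95.   85.6] 1.0
knob [563.    9.9  27.7] 0.1
disc [563.5   9.8  10.4] 0.1
orA [442.9   4.3  85.3] 0.5
orB [390.7  79.2  85.9] 0.4
botA [455.9 -95.6  78. ] 0.2
[324.3 262.8  14.6] 0.5
[368.1 449.   29.1] 2.0
[616.9 380.4  23.2] 0.9
[570.2 197.7  11.1] 2.5
[[ 0.968 -0.251 -0.   ]
 [-0.251 -0.968 -0.001]
 [ 0.     0.001 -1.   ]]
```

View pics/wrist0.png

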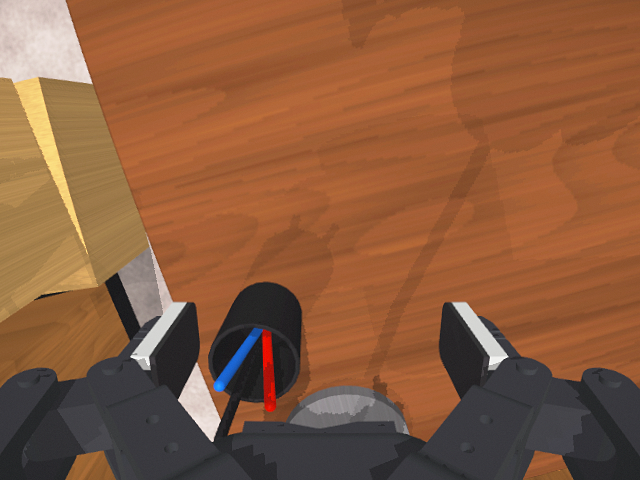

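The heights agree with the text. The tray centre is at about (470,322). I'll start towards the gallipot and turn the tool so its axes line up with the world.

Request:
play_rows:
  motion:
    - [-0.0, 0, -0.127, 0.975, 0.574, 0, 85]
    - [0, 0, -0.127, 0.975, 0.574, 0, 85]
    - [0, 0, -0.127, 0.975, 0.574, 0, 85]
    - [0, 0, -0.127, 0.975, 0.574, 0, 85]
    - [0, 0, -0.127, 0.975, 0.574, 0, 85]

```text
time: 0.78
ee_pos: [312.1, 419.0, 231.6]
tcp_rot: [1.0, -0.002, 0.0, -0.0]
force: [0.2, 0.4, 0.2]
width: 85.2
gripper_force: 0.0
```

Request:
play_rows:
  motion:
    - [0, 0, 0, 0.9, 0.9, 0, 85]
    - [0, 0, 0, 0.9, 0.9, 0, 85]
    - [0, 0, 0, 0.9, 0.9, 0, 85]
    - [0, 0, 0, 0.9, 0.9, 0, 85]
    - [0, 0, 0, 0.9, 0.9, 0, 85]

```text
time: 1.4
ee_pos: [492.2, 238.5, 230.5]
tcp_rot: [1.0, -0.002, -0.0, 0.001]
force: [-0.4, 0.2, -0.2]
width: 84.8
gripper_force: 0.0
```

Request:
play_rows:
  motion:
    - [0, 0, 0, 0.5, 0.6, 0, 85]
    - [0, 0, 0, 0.5, 0.6, 0, 85]
    - [0, 0, 0, 0.5, 0.6, 0, 85]
    - [0, 0, 0, 0.5, 0.6, 0, 85]

```text
time: 1.9
ee_pos: [591.1, 120.3, 230.2]
tcp_rot: [1.0, -0.001, -0.001, 0.0]
force: [-1.1, 0.7, 0.2]
width: 84.9
gripper_force: 0.0
```

```bash
python3 - <<'E'
from h import *
s=arm.read_state();print(s['ee_pos'],s['tcp_rot']);im=vision.camera("wrist");c=cam("wrist",s)
cv2.imwrite("pics/w1.png",im)
for X in [(650.7,100.1,36),(563,9.9,27),(460.2,95,85.6),(666.6,-90.6,57)]:print(proj(c,np.array(X)))
E
```

```text
[591.10310838 120.31795922 230.16516945] [ 9.99999231e-01 -8.16453358e-04 -8.38491979e-04  4.10721627e-04]
[[343.88862195 132.28412853]]
[[444.53596661 235.13184963]]
[[350.03280471 376.96737532]]
[[591.73681577 116.4835088 ]]
```

View pics/w1.png

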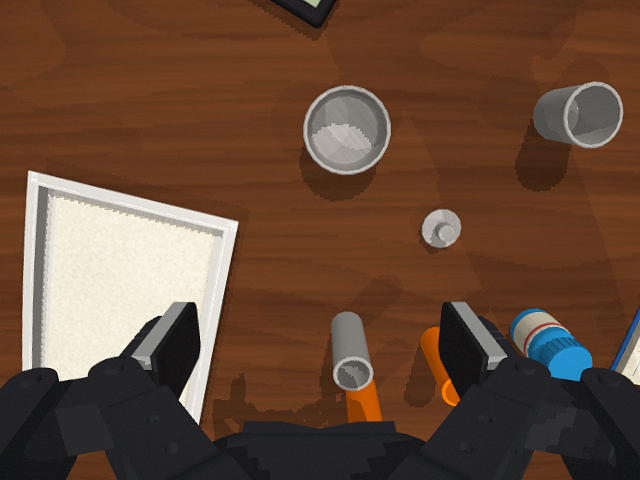

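The wrist view shows the gallipot rim at (347,129), the tumbler rim at (593,114), the jar mouth at (353,374) and the knob at (447,233). All lie within about 1 mm of the triangulated positions. I'll descend over the gallipot.

Request:
play_rows:
  motion:
    - [0, 0, 0, 0.303, 0.105, 0, 85]
    - [0, 0, 0, 0.303, 0.105, 0.3, 85]
    - [0, 0, 0, 0.303, 0.105, 0.6, 85]
    - [0, 0, 0, 0.303, 0.105, 0.85, 85]
    - [0, 0, 0, 0.303, 0.105, 0.85, 85]

```text
time: 2.58
ee_pos: [647.8, 100.8, 56.4]
tcp_rot: [1.0, 0.001, -0.004, 0.001]
force: [0.3, 1.0, 0.0]
width: 84.9
gripper_force: 0.0
```

```bash
python3 - <<'E'
from h import *
s=arm.read_state();print(s['ee_pos'],s['tcp_rot'],s['force']);im=vision.camera("wrist");c=cam("wrist",s)
cv2.imwrite("pics/w2.png",im)
print(proj(c,np.array([(651.3,99.5,36),(651.3,134,36),(651.3,65,36),(651.3+34.5,99.5,36)])))
E
```

```text
[647.78376208 100.75249313  56.38452753] [ 9.99989165e-01  9.89750014e-04 -4.35667539e-03  1.30725680e-03] [0.26967916 1.04679255 0.02774615]
[[321.23657497 281.43614384]
 [239.97442033 281.17926417]
 [402.3692404  281.36600083]
 [321.56393701 201.30956954]]
```

View pics/w2.png

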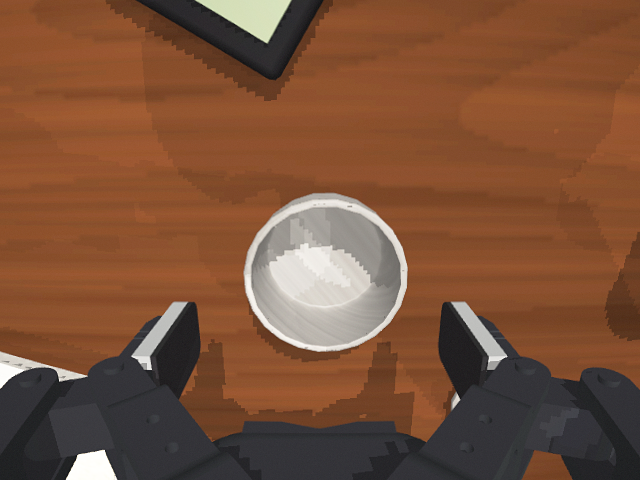

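The gallipot rim is centred at about (326,274), so it sits roughly 3 mm to the right of finger centre (column 319). I'll check the settled pose before correcting.

Request:
play_rows:
  motion:
    - [0, 0, 0, 0, 0.01, 0.0, 85]
    - [0, 0, 0, 0, 0.01, 0.0, 85]

```text
time: 2.88
ee_pos: [652.5, 98.4, 64.6]
tcp_rot: [1.0, 0.0, 0.002, -0.001]
force: [-0.4, -0.1, -0.2]
width: 85.0
gripper_force: 0.0
```

Request:
play_rows:
  motion:
    - [0, 0, 0, 0, 0, 0.0, 85]
    - [0, 0, 0, 0, 0, 0.0, 85]
    - [0, 0, 0, 0, 0, 0.0, 85]
    - [0, 0, 0, 0, 0, 0.0, 85]

```text
time: 3.38
ee_pos: [651.2, 97.7, 61.3]
tcp_rot: [1.0, 0.0, -0.0, 0.0]
force: [0.4, -0.1, 0.4]
width: 84.9
gripper_force: 0.0
```

```bash
python3 - <<'E'
from h import *
s=arm.read_state();print(s['ee_pos'],s['tcp_rot']);im=vision.camera("wrist");c=cam("wrist",s)
g=cv2.cvtColor(im,cv2.COLOR_BGR2HSV);m=((g[...,1]<60)&(g[...,2]>90)).astype(np.uint8);m[300:,:215]=0;m[300:,430:]=0;m[360:]=0
ct=max(cv2.findContours(m,cv2.RETR_EXTERNAL,cv2.CHAIN_APPROX_NONE)[0],key=cv2.contourArea)
print(cv2.boundingRect(ct),cv2.fitEllipse(ct));print(proj(c,np.array([(651,99.5,36),(651,65,36)])))
E
```

```text
[651.20272592  97.66203236  61.2504886 ] [ 9.99999992e-01  6.65204532e-05 -6.22345547e-05  8.51188192e-05]
(239, 199, 159, 154) ((318.1798095703125, 276.5865478515625), (152.44435119628906, 156.38038635253906), 89.20281219482422)
[[314.19871754 285.45889135]
 [392.85146428 285.35081672]]
```

Request:
play_rows:
  motion:
    - [0, 0, 0, 0.006, 0, 0.15, 85]
    - [0, 0, 0, 0.006, 0, 0.276, 85]
    - [0, 0, 0, 0.006, 0, 0.276, 85]
    - [0, 0, 0, 0.006, 0, 0.276, 64]
    - [0, 0, 0, 0.006, 0, 0.276, 55]

```text
time: 4.05
ee_pos: [653.6, 98.2, 8.5]
tcp_rot: [1.0, 0.0, 0.002, -0.0]
force: [1.0, 0.3, -1.1]
width: 66.0
gripper_force: 66.7
```

Request:
play_rows:
  motion:
    - [0, 0, 0, 0, 0, 0, 50]
    - [0, 0, 0, 0, 0, 0, 50]
    - [0, 0, 0, 0, 0, 0, 50]

```text
time: 4.42
ee_pos: [653.6, 98.1, 8.3]
tcp_rot: [1.0, 0.0, 0.002, -0.0]
force: [-0.5, 0.0, 6.8]
width: 65.7
gripper_force: 67.3
```

Request:
play_rows:
  motion:
    - [0, 0, 0, 0, 0, -0.05, 50]
    - [0, 0, 0, 0, 0, -0.15, 50]
    - [0, 0, 0, 0, 0, -0.3, 50]
    - [0, 0, 0, 0, 0, -0.45, 50]
    - [0, 0, 0, 0, 0, -0.5, 50]

```text
time: 5.05
ee_pos: [653.6, 97.9, 109.8]
tcp_rot: [1.0, 0.0, 0.002, -0.001]
force: [-0.2, -0.2, -1.0]
width: 65.9
gripper_force: 66.9
```

Request:
play_rows:
  motion:
    - [0, 0, 0, -0.1, -0.12, 0, 50]
    - [0, 0, 0, -0.3, -0.36, 0, 50]
    - [0, 0, 0, -0.5, -0.62, 0, 50]
    - [0, 0, 0, -0.7, -0.87, 0, 50]
    - [0, 0, 0, -0.8, -1.0, 0, 50]

```text
time: 5.68
ee_pos: [490.3, 299.4, 105.7]
tcp_rot: [1.0, 0.001, -0.0, 0.0]
force: [0.3, -0.1, -1.0]
width: 65.9
gripper_force: 66.9
```

Request:
play_rows:
  motion:
    - [0, 0, 0, -0.06, -0.06, 0, 50]
    - [0, 0, 0, -0.11, -0.12, 0, 50]
    - [0, 0, 0, -0.11, -0.12, 0, 50]
    - [0, 0, 0, -0.11, -0.12, 0, 50]
    - [0, 0, 0, -0.11, -0.12, 0, 50]

```text
time: 6.3
ee_pos: [470.9, 321.0, 106.0]
tcp_rot: [1.0, -0.001, -0.0, 0.0]
force: [0.0, -0.2, -1.5]
width: 65.6
gripper_force: 67.0
```

```bash
python3 - <<'E'
from h import *
s=arm.read_state();print(s['ee_pos'],s['tcp_rot'],s['width'])
a=vision.camera("scene");b=vision.camera("side")
A=np.hstack([cv2.resize(a[170:330,370:530],(400,400),interpolation=2),cv2.resize(b[270:470,200:400],(400,400),interpolation=2)])
cv2.imwrite("pics/c2.png",A)
E
```

```text
[470.87769688 321.0454475  105.98948776] [ 9.99999851e-01 -5.19387037e-04 -4.04741476e-05  1.61497782e-04] 65.61033396491715
```

View pics/c2.png

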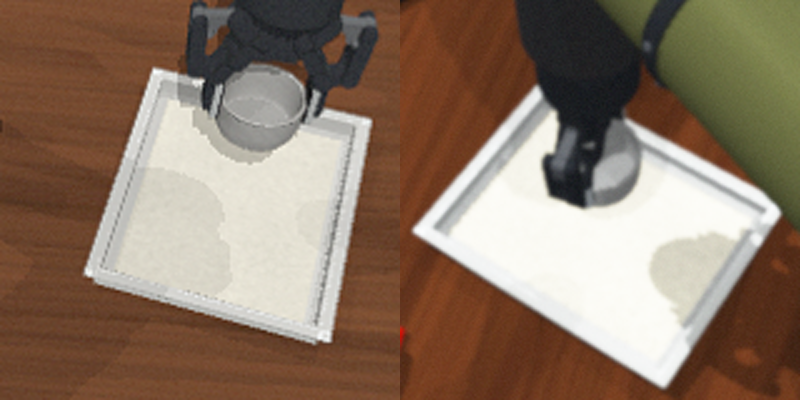

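```bash
python3 - <<'E'
from h import *
S=cam("scene");D=cam("side")
q=np.array([atz(S,(x/2.5+370,y/2.5+170),18) for x,y in((156,69),(372,120),(330,340),(88,272))]);print(q.round(1),q.mean(0))
q=np.array([atz(D,p,18) for p in((274,311),(390,376.5),(334,464),(207.5,385))]);print(q.round(1),q.mean(0))
print(atz(S,(474.8,208.4),134))
E
```

```text
[[323.7 261.2  18. ]
 [371.6 449.7  18. ]
 [617.9 385.8  18. ]
 [568.7 198.7  18. ]] [470.48091817 323.8756147   18.        ]
[[567.2 200.2  18. ]
 [327.  266.4  18. ]
 [370.1 446.3  18. ]
 [619.4 382.   18. ]] [470.92731242 323.73832686  18.        ]
[470.40962323 323.21902323 134.        ]
```

Request:
play_rows:
  motion:
    - [0, 0, 0, 0, 0, 0.15, 50]
    - [0, 0, 0, 0, 0, 0.35, 50]
    - [0, 0, 0, 0, 0, 0.45, 50]
    - [0, 0, 0, 0, 0, 0.46, 50]
    - [0, 0, 0, 0, 0, 0.468, 50]

```text
time: 7.02
ee_pos: [470.9, 321.9, 13.4]
tcp_rot: [1.0, 0.0, 0.0, -0.0]
force: [0.4, 0.7, -1.1]
width: 66.0
gripper_force: 67.0
```

Request:
play_rows:
  motion:
    - [0, 0, 0, 0, 0, 0.004, 50]
    - [0, 0, 0, 0, 0, 0.008, 50]
    - [0, 0, 0, 0, 0, 0.008, 50]

```text
time: 7.4
ee_pos: [470.6, 321.9, 11.4]
tcp_rot: [1.0, 0.0, 0.0, -0.0]
force: [-0.3, 0.1, 0.7]
width: 65.7
gripper_force: 67.1
```

Request:
play_rows:
  motion:
    - [0, 0, 0, 0, 0, 0.003, 50]
    - [0, 0, 0, 0, 0, 0.003, 75]
    - [0, 0, 0, 0, 0, 0.003, 85]
    - [0, 0, 0, 0, 0, 0.003, 85]
    - [0, 0, 0, 0, 0, 0.003, 85]

```text
time: 8.02
ee_pos: [470.4, 321.6, 10.2]
tcp_rot: [1.0, 0.0, -0.0, 0.0]
force: [1.0, 0.0, 1.2]
width: 85.0
gripper_force: 0.0
```

Request:
play_rows:
  motion:
    - [0, 0, 0, 0, 0, -0.1, 85]
    - [0, 0, 0, 0, 0, -0.3, 85]
    - [0, 0, 0, 0, 0, -0.6, 85]
    - [0, 0, 0, 0, 0, -0.8, 85]
    - [0, 0, 0, 0, 0, -0.8, 85]

```text
time: 8.65
ee_pos: [471.8, 322.8, 174.9]
tcp_rot: [1.0, 0.0, 0.003, -0.003]
force: [-0.6, -0.5, -0.0]
width: 84.7
gripper_force: 0.0
```

Request:
play_rows:
  motion:
    - [0, 0, 0, 0.1, 0.2, 0, 85]
    - [0, 0, 0, 0.25, 0.5, 0, 85]
    - [0, 0, 0, 0.4, 0.8, 0, 85]
    - [0, 0, 0, 0.5, 1.0, 0, 85]

```text
time: 9.15
ee_pos: [570.7, 119.6, 169.4]
tcp_rot: [1.0, -0.0, -0.001, 0.0]
force: [0.7, 1.0, 0.4]
width: 85.0
gripper_force: 0.0
```

Request:
play_rows:
  motion:
    - [0, 0, 0, 0.15, 0.3, 0, 80]
    - [0, 0, 0, 0.3, 0.6, 0, 80]
    - [0, 0, 0, 0.43, 0.9, 0, 80]
    - [0, 0, 0, 0.48, 1.0, 0, 80]
    - [0, 0, 0, 0.48, 1.0, 0, 80]

```text
time: 9.78
ee_pos: [666.4, -80.8, 168.1]
tcp_rot: [1.0, -0.002, -0.002, 0.0]
force: [-0.1, -0.6, 0.7]
width: 80.1
gripper_force: 0.0
```

Request:
play_rows:
  motion:
    - [0, 0, 0, 0.0, 0.07, 0.2, 80]
    - [0, 0, 0, 0.0, 0.07, 0.4, 80]
    - [0, 0, 0, 0, 0.07, 0.4, 80]
    - [0, 0, 0, 0, 0.07, 0.4, 80]
    - [0, 0, 0, 0, 0.07, 0.4, 80]

```text
time: 10.4
ee_pos: [667.6, -91.9, 93.1]
tcp_rot: [1.0, 0.0, 0.002, 0.0]
force: [0.2, -0.3, 0.5]
width: 80.0
gripper_force: 0.0
```

```bash
python3 - <<'E'
from h import *
s=arm.read_state();print(s['ee_pos'],s['tcp_rot'])
a=vision.camera("scene");b=vision.camera("side")
s=arm.read_state();print(s['ee_pos']);w=vision.camera("wrist");cv2.imwrite("pics/w3raw.png",w)
print(proj(cam("wrist",s),np.array((666.6,-90.6,57.))))
f=np.zeros((600,800,3),np.uint8)
f[:300,:400]=cv2.resize(a[190:310,400:560],(400,300),interpolation=2)
f[:300,400:]=cv2.resize(b[310:460,200:400],(400,300),interpolation=2)
f[300:,:400]=cv2.resize(w,(400,300),interpolation=3)
cv2.imwrite("pics/c3.png",f)
E
```

```text
[667.62344582 -91.91345034  93.07498687] [9.99998059e-01 4.29758151e-04 1.92060613e-03 8.97926333e-05]
[667.28079897 -91.96955298  92.30637208]
[[315.4829505  278.16096903]]
```

View pics/c3.png

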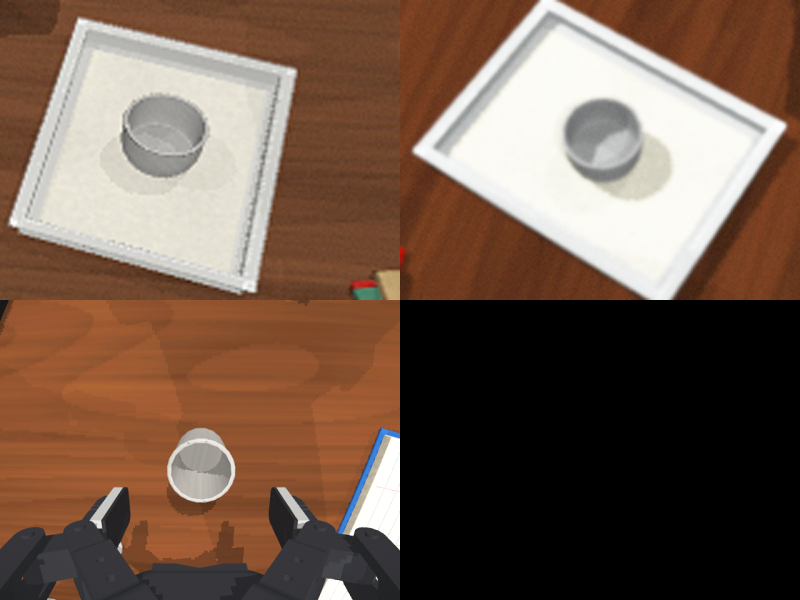

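```bash
python3 - <<'E'
from h import *
S=cam("scene");D=cam("side")
a=(165/2.5+400-.3,122/2.5+190-.3);b=(203/2+200-.3,131/2+310-.3)
print(tri([(S,a),(D,b)]),atz(S,a,39),atz(D,b,39))
E
```

```text
(array([467.75799961, 322.9256019 ,  41.75278702]), np.float64(0.7514015596298567)) [464.76580875 323.2195278   39.        ] [468.61401795 322.03384883  39.        ]
```

Request:
play_rows:
  motion:
    - [0, 0, 0, 0.006, 0.005, 0.1, 80]
    - [0, 0, 0, 0.006, 0.005, 0.25, 80]
    - [0, 0, 0, 0.006, 0.005, 0.288, 80]
    - [0, 0, 0, 0.006, 0.005, 0.288, 80]
    - [0, 0, 0, 0.006, 0.005, 0.288, 60]

```text
time: 11.18
ee_pos: [668.4, -93.3, 34.1]
tcp_rot: [1.0, 0.0, 0.001, 0.0]
force: [-0.3, -1.1, 0.2]
width: 63.8
gripper_force: 0.0
```

Request:
play_rows:
  motion:
    - [0, 0, 0, 0, 0, 0, 40]
    - [0, 0, 0, 0, 0, 0, 35]
    - [0, 0, 0, 0, 0, 0, 35]
    - [0, 0, 0, 0, 0, 0, 35]
    - [0, 0, 0, 0, 0, 0, 35]

```text
time: 11.8
ee_pos: [668.8, -93.3, 34.7]
tcp_rot: [1.0, 0.0, 0.002, 0.0]
force: [0.8, 1.1, 5.6]
width: 47.0
gripper_force: 62.2
```

Request:
play_rows:
  motion:
    - [0, 0, 0, 0, 0, -0.05, 35]
    - [0, 0, 0, 0, 0, -0.15, 35]
    - [0, 0, 0, 0, 0, -0.35, 35]
    - [0, 0, 0, 0, 0, -0.5, 35]
    - [0, 0, 0, 0, 0, -0.55, 35]

```text
time: 12.42
ee_pos: [668.7, -93.4, 146.4]
tcp_rot: [1.0, 0.0, 0.002, 0.0]
force: [0.6, -0.4, -0.5]
width: 46.7
gripper_force: 61.8
```

Request:
play_rows:
  motion:
    - [0, 0, 0, -0.1, -0.2, 0, 35]
    - [0, 0, 0, -0.25, -0.5, 0, 35]
    - [0, 0, 0, -0.4, -0.8, 0, 35]
    - [0, 0, 0, -0.5, -1.0, 0, 35]

```text
time: 12.92
ee_pos: [566.0, 108.3, 141.9]
tcp_rot: [1.0, 0.0, -0.001, 0.0]
force: [0.5, 0.8, -0.2]
width: 46.8
gripper_force: 61.8
```

Request:
play_rows:
  motion:
    - [0, 0, 0, -0.15, -0.3, 0, 35]
    - [0, 0, 0, -0.3, -0.6, 0, 35]
    - [0, 0, 0, -0.43, -0.9, 0, 35]
    - [0, 0, 0, -0.49, -1.0, 0, 35]
    - [0, 0, 0, -0.495, -1.0, 0, 35]

```text
time: 13.55
ee_pos: [467.0, 308.4, 141.7]
tcp_rot: [1.0, 0.002, -0.001, 0.0]
force: [0.4, -0.9, -0.6]
width: 46.8
gripper_force: 61.8
```

Request:
play_rows:
  motion:
    - [0, 0, 0, 0, -0.075, 0, 35]
    - [0, 0, 0, 0, -0.075, 0, 35]
    - [0, 0, 0, 0, -0.075, 0, 35]
    - [0, 0, 0, 0, -0.075, 0, 35]

```text
time: 14.05
ee_pos: [468.8, 321.1, 142.6]
tcp_rot: [1.0, -0.0, -0.0, 0.0]
force: [0.0, -1.2, -0.0]
width: 46.8
gripper_force: 61.9
```

```bash
python3 - <<'E'
from h import *
s=arm.read_state();print(s['ee_pos'],s['tcp_rot'],s['width'],s['force'])
a=vision.camera("scene");b=vision.camera("side")
f=np.hstack([cv2.resize(a[170:290,400:520],(400,400),interpolation=2),cv2.resize(b[300:420,240:360],(400,400),interpolation=2)])
cv2.imwrite("pics/c4.png",f)
E
```

```text
[468.8460623  321.12970061 142.6385027 ] [ 9.99999927e-01 -3.54067184e-04 -5.65549855e-05  1.34679333e-04] 46.81877795414073 [ 0.04134658 -1.23998403 -0.02607945]
```

View pics/c4.png

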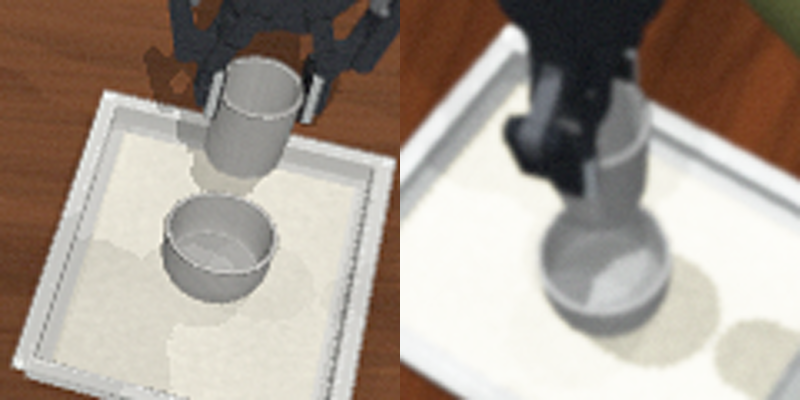

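```bash
python3 - <<'E'
from h import *
S=cam("scene");D=cam("side");k=3.3333
f=lambda p,o:(p[0]/k+o[0]-.35,p[1]/k+o[1]-.35)
print("tumb S",atz(S,f((262,87),(400,170)),164),"gal S",atz(S,f((219.5,231),(400,170)),39))
print("gal D",atz(D,f((205,257),(240,300)),39))
print("expected D for tumb rim",(proj(D,np.array([[467,322,164.],[492,322,164],[442,322,164],[467,322,108],[444.5,322,108],[489.5,322,108]]))-[240,300])*k)
E
```

```text
tumb S [465.56247038 324.38582432 164.        ] gal S [466.10214813 322.71274219  39.        ]
gal D [467.68866392 324.8548211   39.        ]
expected D for tumb rim [[197.04774109 118.36342625]
 [145.88385735 103.7920311 ]
 [248.84157292 133.01105341]
 [201.7524744  181.4891494 ]
 [246.2198338  194.33455093]
 [157.73991487 168.68537948]]
```

Both camera views put the tumbler over the gallipot to within about 2 mm, and the clearance is 5 mm. I'll lower it.

Request:
play_rows:
  motion:
    - [0, 0, 0, 0.0, -0.002, 0.15, 35]
    - [0, 0, 0, 0, -0.002, 0.3, 35]
    - [0, 0, 0, 0, -0.002, 0.4, 35]
    - [0, 0, 0, 0, -0.002, 0.46, 35]
    - [0, 0, 0, 0, -0.002, 0.485, 35]

```text
time: 14.78
ee_pos: [468.7, 322.1, 45.5]
tcp_rot: [1.0, 0.0, 0.0, 0.0]
force: [0.1, 0.3, -0.8]
width: 47.1
gripper_force: 61.8
```

Request:
play_rows:
  motion:
    - [0, 0, 0, 0, 0, 0.008, 35]
    - [0, 0, 0, 0, 0, 0.016, 35]
    - [0, 0, 0, 0, 0, 0.022, 35]
    - [0, 0, 0, 0, 0, 0.022, 35]

```text
time: 15.28
ee_pos: [468.6, 322.2, 41.5]
tcp_rot: [1.0, 0.0, 0.0, -0.0]
force: [0.6, 0.3, -1.2]
width: 46.6
gripper_force: 61.8
```

Request:
play_rows:
  motion:
    - [0, 0, 0, 0, 0, 0.004, 35]
    - [0, 0, 0, 0, 0, 0.007, 35]
    - [0, 0, 0, 0, 0, 0.007, 35]

```text
time: 15.65
ee_pos: [468.8, 322.2, 40.7]
tcp_rot: [1.0, 0.0, 0.0, -0.0]
force: [-2.4, -0.6, 5.0]
width: 46.7
gripper_force: 62.4
```

Request:
play_rows:
  motion:
    - [0, 0, 0, 0, 0, 0, 55]
    - [0, 0, 0, 0, 0, 0, 75]
    - [0, 0, 0, 0, 0, 0, 75]
    - [0, 0, 0, 0, 0, 0, 75]

```text
time: 16.15
ee_pos: [468.6, 322.1, 39.7]
tcp_rot: [1.0, 0.0, -0.0, 0.0]
force: [0.1, 0.4, 0.1]
width: 74.8
gripper_force: 0.0
```

Request:
play_rows:
  motion:
    - [0, 0, 0, 0, 0, -0.1, 70]
    - [0, 0, 0, 0, 0, -0.3, 70]
    - [0, 0, 0, 0, 0, -0.55, 70]
    - [0, 0, 0, 0, 0, -0.75, 60]
    - [0, 0, 0, 0, 0, -0.75, 60]

```text
time: 16.77
ee_pos: [469.9, 323.1, 194.4]
tcp_rot: [1.0, 0.0, 0.003, -0.002]
force: [-0.4, -0.2, 0.3]
width: 60.0
gripper_force: 0.0
```

Request:
play_rows:
  motion:
    - [0, 0, 0, 0, 0.2, 0, 55]
    - [0, 0, 0, -0.01, 0.5, 0, 55]
    - [0, 0, 0, -0.02, 0.8, 0, 55]
    - [0, 0, 0, -0.032, 1.0, 0, 55]
    - [0, 0, 0, -0.032, 1.0, 0, 55]

```text
time: 17.4
ee_pos: [462.0, 120.0, 189.7]
tcp_rot: [1.0, -0.001, 0.0, -0.0]
force: [-0.3, 0.4, 0.9]
width: 55.0
gripper_force: 0.0
```

Request:
play_rows:
  motion:
    - [0, 0, 0, 0, 0.143, 0, 55]
    - [0, 0, 0, 0, 0.143, 0.1, 55]
    - [0, 0, 0, 0, 0.143, 0.28, 55]
    - [0, 0, 0, 0, 0.143, 0.28, 55]
    - [0, 0, 0, 0, 0.143, 0.28, 55]

```text
time: 18.02
ee_pos: [462.6, 94.0, 134.6]
tcp_rot: [1.0, 0.0, 0.0, 0.0]
force: [0.9, 0.4, 0.7]
width: 55.0
gripper_force: 0.0
```

```bash
python3 - <<'E'
from h import *
s=arm.read_state();print(s['ee_pos'],s['tcp_rot']);w=vision.camera("wrist")
a=vision.camera("scene");b=vision.camera("side")
print(proj(cam("wrist",s),np.array((460.2,95,85.))))
f=np.zeros((600,800,3),np.uint8)
f[:300,:400]=cv2.resize(a[195:285,410:530],(400,300),interpolation=2)
f[:300,400:]=cv2.resize(b[330:420,240:360],(400,300),interpolation=2)
f[300:,:400]=cv2.resize(w[200:,100:],(400,300)[:2],interpolation=3) if 0 else w[180:480,120:520]
cv2.imwrite("pics/c5.png",f)
E
```

```text
[462.5756146   93.97037261 134.64850272] [9.99999789e-01 4.70328901e-04 3.54981009e-04 2.74964804e-04]
[[316.35964846 270.47047797]]
```

View pics/c5.png

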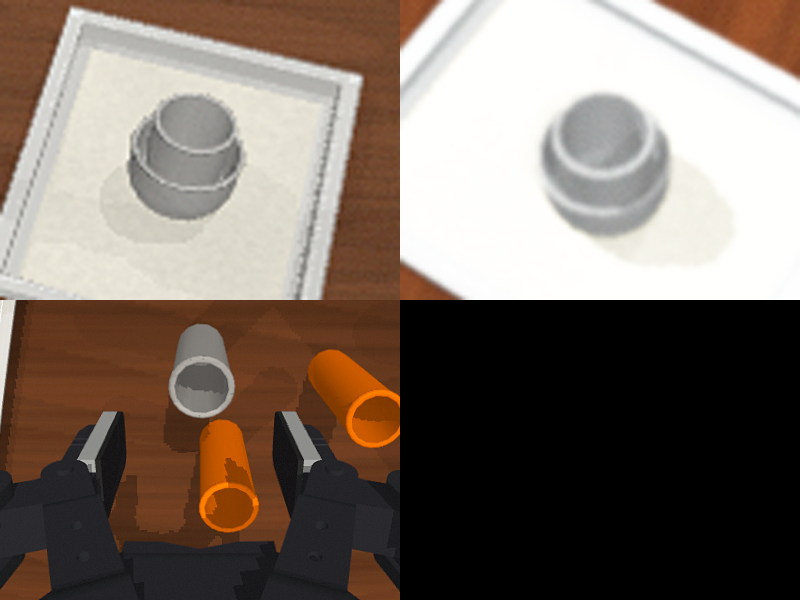

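The tumbler is seated and concentric in the gallipot, with its rim at (196,124) in the scene crop and (205,135) in the side crop. The grey jar's mouth is centred between the fingers at crop (202,386), so I'll grasp it.

Request:
play_rows:
  motion:
    - [0, 0, 0, 0.002, 0.003, 0.1, 55]
    - [0, 0, 0, 0.002, 0.003, 0.25, 55]
    - [0, 0, 0, 0.002, 0.003, 0.36, 55]
    - [0, 0, 0, 0.002, 0.003, 0.38, 55]
    - [0, 0, 0, 0.002, 0.003, 0.38, 50]

```text
time: 18.8
ee_pos: [463.2, 93.1, 59.0]
tcp_rot: [1.0, 0.0, 0.001, -0.0]
force: [0.7, -0.2, -0.2]
width: 49.9
gripper_force: 0.0
```

Request:
play_rows:
  motion:
    - [0, 0, 0, 0, 0, 0, 35]
    - [0, 0, 0, 0, 0, 0, 20]
    - [0, 0, 0, 0, 0, 0, 20]
    - [0, 0, 0, 0, 0, 0, 20]
    - [0, 0, 0, 0, 0, 0, 20]

```text
time: 19.42
ee_pos: [463.6, 93.1, 59.5]
tcp_rot: [1.0, 0.0, 0.001, -0.0]
force: [0.3, -0.2, 5.9]
width: 29.5
gripper_force: 60.0
```

```bash
python3 - <<'E'
from h import *
S=cam("scene");D=cam("side");k=3.3333
a=(196/k+410-.35,124.5/k+195-.35);b=(205/k+240-.35,135/k+330-.35)
print(tri([(S,a),(D,b)]),atz(S,a,62),atz(D,b,62))
E
```

```text
(array([466.87904756, 324.5757774 ,  61.58054008]), np.float64(0.00023295230529233585)) [467.27986974 324.46873374  62.        ] [466.78410009 324.79251987  62.        ]
```

Request:
play_rows:
  motion:
    - [0, 0, 0, 0, 0, -0.05, 20]
    - [0, 0, 0, 0, 0, -0.15, 20]
    - [0, 0, 0, 0, 0, -0.35, 20]
    - [0, 0, 0, 0, 0, -0.5, 20]
    - [0, 0, 0, 0, 0, -0.55, 20]

```text
time: 20.05
ee_pos: [463.1, 93.2, 169.8]
tcp_rot: [1.0, 0.0, 0.001, -0.001]
force: [0.3, 0.3, -2.0]
width: 29.5
gripper_force: 59.4
```

Request:
play_rows:
  motion:
    - [0, 0, 0, 0, -0.2, 0, 20]
    - [0, 0, 0, 0.01, -0.5, 0, 20]
    - [0, 0, 0, 0.02, -0.8, 0, 20]
    - [0, 0, 0, 0.034, -1.0, 0, 20]
    - [0, 0, 0, 0.034, -1.0, 0, 20]

```text
time: 20.68
ee_pos: [468.3, 294.8, 165.3]
tcp_rot: [1.0, 0.001, -0.002, 0.001]
force: [0.1, 0.2, -1.4]
width: 29.2
gripper_force: 59.6
```

Request:
play_rows:
  motion:
    - [0, 0, 0, 0, -0.1, 0, 20]
    - [0, 0, 0, 0, -0.145, 0, 20]
    - [0, 0, 0, 0, -0.145, 0, 20]
    - [0, 0, 0, 0, -0.145, 0, 20]
    - [0, 0, 0, 0, -0.145, 0, 20]

```text
time: 21.3
ee_pos: [469.5, 321.5, 168.1]
tcp_rot: [1.0, -0.0, 0.0, -0.0]
force: [0.4, 0.1, -1.6]
width: 29.5
gripper_force: 59.6
```

```bash
python3 - <<'E'
from h import *
s=arm.read_state();print(s['ee_pos'],s['tcp_rot'],s['width'],s['force'])
a=vision.camera("scene");b=vision.camera("side")
f=np.hstack([cv2.resize(a[160:280,400:520],(400,400),interpolation=2),cv2.resize(b[300:420,240:360],(400,400),interpolation=2)])
cv2.imwrite("pics/c6.png",f)
S=cam("scene");D=cam("side")
z=s['ee_pos'][2]-59.5
for n,c,o in(("S",S,(400,160)),("D",D,(240,300))):
    print(n,((proj(c,np.array([[467,324.5,z+84],[467,324.5,z],[467,324.5,62.]]))-o+.35)*3.333).round(0))
E
```

```text
[469.46809723 321.50091417 168.09849796] [ 9.99999982e-01 -1.34230480e-04  1.07011493e-04 -8.11758517e-05] 29.517772512094172 [ 0.39374434  0.06207804 -1.61661372]
S [[272.  86.]
 [244. 188.]
 [229. 241.]]
D [[194.  89.]
 [201. 186.]
 [205. 234.]]
```

View pics/c6.png

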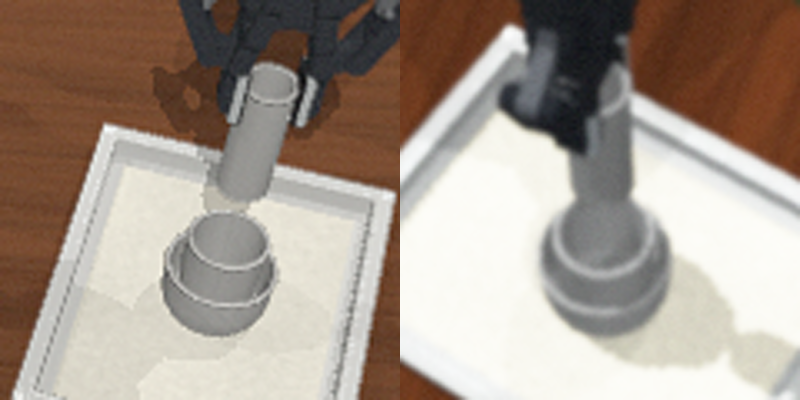

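The jar's rim is at (273,84) and its foot is centred at column 244 in the scene crop and 201 in the side crop, which matches the prediction for the tumbler axis. I'll lower it.

Request:
play_rows:
  motion:
    - [0, 0, 0, 0.003, -0.002, 0.12, 20]
    - [0, 0, 0, 0.003, -0.002, 0.25, 20]
    - [0, 0, 0, 0.003, -0.002, 0.36, 20]
    - [0, 0, 0, 0.003, -0.002, 0.43, 20]
    - [0, 0, 0, 0.003, -0.002, 0.47, 20]

```text
time: 22.02
ee_pos: [470.0, 322.1, 73.4]
tcp_rot: [1.0, 0.0, -0.0, 0.0]
force: [0.4, -1.2, -0.7]
width: 29.6
gripper_force: 59.7
```

Request:
play_rows:
  motion:
    - [0, 0, 0, 0, 0, 0.01, 20]
    - [0, 0, 0, 0, 0, 0.018, 20]
    - [0, 0, 0, 0, 0, 0.025, 20]
    - [0, 0, 0, 0, 0, 0.025, 20]

```text
time: 22.52
ee_pos: [470.0, 322.4, 69.1]
tcp_rot: [1.0, 0.0, 0.0, -0.0]
force: [0.6, -0.5, -0.7]
width: 29.8
gripper_force: 59.7
```

Request:
play_rows:
  motion:
    - [0, 0, 0, 0, 0, 0.004, 20]
    - [0, 0, 0, 0, 0, 0.008, 20]
    - [0, 0, 0, 0, 0, 0.008, 20]

```text
time: 22.9
ee_pos: [470.3, 322.4, 68.5]
tcp_rot: [1.0, 0.0, 0.001, -0.0]
force: [-1.4, -2.0, 5.9]
width: 29.7
gripper_force: 60.4
```

Request:
play_rows:
  motion:
    - [0, 0, 0, 0, 0, 0, 40]
    - [0, 0, 0, 0, 0, 0, 55]
    - [0, 0, 0, 0, 0, 0, 55]
    - [0, 0, 0, 0, 0, 0, 55]

```text
time: 23.4
ee_pos: [469.9, 322.3, 67.1]
tcp_rot: [1.0, 0.0, -0.0, 0.0]
force: [-0.0, 0.1, -0.1]
width: 55.3
gripper_force: 0.0
```

Request:
play_rows:
  motion:
    - [0, 0, 0, 0, 0, -0.1, 55]
    - [0, 0, 0, 0, 0, -0.3, 55]
    - [0, 0, 0, 0, 0, -0.5, 55]
    - [0, 0, 0, 0, 0, -0.65, 40]
    - [0, 0, 0, 0, 0, -0.65, 40]

```text
time: 24.02
ee_pos: [471.2, 323.1, 202.4]
tcp_rot: [1.0, 0.0, 0.003, -0.002]
force: [0.3, 0.1, -0.0]
width: 40.2
gripper_force: 0.0
```

Request:
play_rows:
  motion:
    - [0, 0, 0, 0.05, 0.2, 0, 40]
    - [0, 0, 0, 0.14, 0.5, 0, 40]
    - [0, 0, 0, 0.24, 0.8, 0, 40]
    - [0, 0, 0, 0.3, 1.0, 0, 40]

```text
time: 24.52
ee_pos: [530.3, 119.9, 197.8]
tcp_rot: [1.0, -0.0, 0.0, 0.0]
force: [1.8, 0.9, 0.3]
width: 40.2
gripper_force: 0.0
```

Request:
play_rows:
  motion:
    - [0, 0, 0, 0.06, 0.2, 0, 40]
    - [0, 0, 0, 0.14, 0.45, 0.2, 40]
    - [0, 0, 0, 0.178, 0.57, 0.45, 40]
    - [0, 0, 0, 0.178, 0.57, 0.6, 40]
    - [0, 0, 0, 0.178, 0.57, 0.6, 40]

```text
time: 25.15
ee_pos: [563.9, 7.5, 74.8]
tcp_rot: [1.0, -0.0, -0.003, 0.001]
force: [0.8, 0.1, 0.6]
width: 40.1
gripper_force: 0.0
```

Request:
play_rows:
  motion:
    - [0, 0, 0, 0, 0, 0, 40]
    - [0, 0, 0, 0, 0, 0, 40]
    - [0, 0, 0, 0, 0, 0, 40]

```text
time: 25.52
ee_pos: [566.2, 8.8, 78.7]
tcp_rot: [1.0, 0.0, 0.001, -0.0]
force: [0.1, 0.8, 0.2]
width: 39.8
gripper_force: 0.0
```

```bash
python3 - <<'E'
from h import *
s=arm.read_state();print(s['ee_pos'],s['tcp_rot']);w=vision.camera("wrist")
a=vision.camera("scene");b=vision.camera("side")
print(proj(cam("wrist",s),np.array([(563.2,9.9,26.),(563.2,9.9,9)]))-[120,-120])
f=np.zeros((600,800,3),np.uint8)
f[:300,:400]=cv2.resize(a[195:285,410:530],(400,300),interpolation=2)
f[:300,400:]=cv2.resize(b[330:420,240:360],(400,300),interpolation=2)
f[300:,:400]=w[180:480,120:520]
cv2.imwrite("pics/c7.png",f)
E
```

```text
[566.22419665   8.82719993  78.71414315] [ 9.99999348e-01  4.30383388e-04  1.02491425e-03 -2.60596475e-04]
[[196.42425484 389.66228232]
 [196.64065936 378.69231225]]
```

View pics/c7.png

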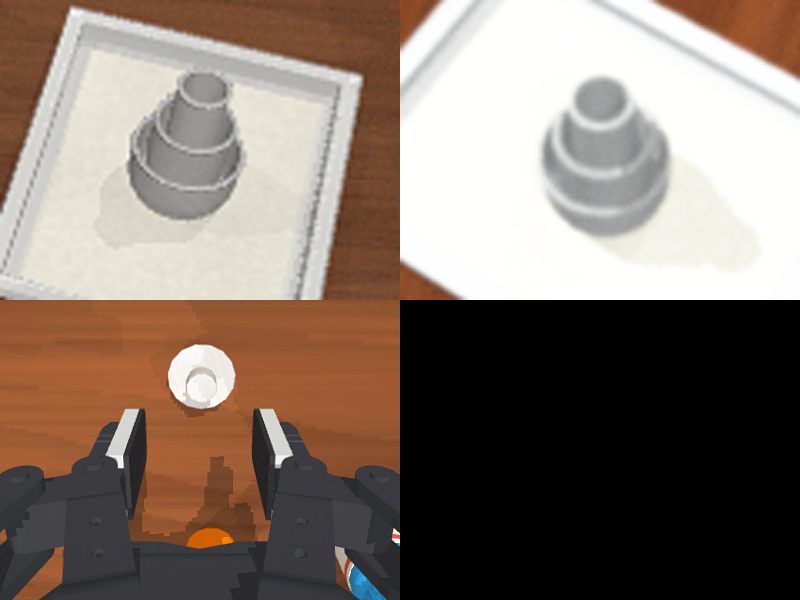

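The jar is seated in the tumbler, with its mouth at (204.5,90) in the scene crop and (201,102) in the side crop. The lid's knob is at (201,387), between the fingers. I'll grasp it.

Request:
play_rows:
  motion:
    - [0, 0, 0, -0.002, 0.004, 0.1, 40]
    - [0, 0, 0, -0.002, 0.004, 0.22, 40]
    - [0, 0, 0, -0.002, 0.004, 0.3, 40]
    - [0, 0, 0, -0.002, 0.004, 0.325, 40]
    - [0, 0, 0, -0.002, 0.004, 0.325, 40]

```text
time: 26.3
ee_pos: [565.5, 7.5, 12.6]
tcp_rot: [1.0, 0.0, 0.0, 0.0]
force: [0.2, 0.7, 0.0]
width: 40.3
gripper_force: 0.0
```

Request:
play_rows:
  motion:
    - [0, 0, 0, 0, 0, 0, 25]
    - [0, 0, 0, 0, 0, 0, 6]
    - [0, 0, 0, 0, 0, 0, 6]
    - [0, 0, 0, 0, 0, 0, 6]
    - [0, 0, 0, 0, 0, 0, 6]

```text
time: 26.92
ee_pos: [566.0, 7.6, 13.5]
tcp_rot: [1.0, 0.0, 0.001, -0.0]
force: [-0.3, 0.9, 4.9]
width: 12.9
gripper_force: 58.7
```

```bash
python3 - <<'E'
from h import *
S=cam("scene");D=cam("side");k=3.3333
a=(204.5/k+410-.35,90/k+195-.35);b=(201/k+240-.35,102/k+330-.35)
print(tri([(S,a),(D,b)]),atz(S,a,93),atz(D,b,93))
E
```

```text
(array([467.62985683, 324.01607164,  93.04985273]), np.float64(0.43066108991218066)) [467.32993637 323.81096097  93.        ] [467.77830746 324.28196875  93.        ]
```

Request:
play_rows:
  motion:
    - [0, 0, 0, 0, 0, -0.05, 6]
    - [0, 0, 0, 0, 0, -0.2, 6]
    - [0, 0, 0, 0, 0, -0.45, 6]
    - [0, 0, 0, 0, 0, -0.75, 6]
    - [0, 0, 0, 0, 0, -0.85, 6]

```text
time: 27.55
ee_pos: [566.5, 7.5, 187.3]
tcp_rot: [1.0, 0.0, 0.003, -0.0]
force: [-0.6, -0.8, 0.1]
width: 13.1
gripper_force: 58.5
```

Request:
play_rows:
  motion:
    - [0, 0, 0, -0.06, -0.2, 0, 6]
    - [0, 0, 0, -0.14, -0.5, 0, 6]
    - [0, 0, 0, -0.24, -0.8, 0, 6]
    - [0, 0, 0, -0.3, -1.0, 0, 6]
    - [0, 0, 0, -0.3, -1.0, 0, 6]

```text
time: 28.18
ee_pos: [503.8, 209.8, 181.4]
tcp_rot: [1.0, 0.002, -0.001, 0.0]
force: [-0.1, 0.2, -0.6]
width: 13.0
gripper_force: 58.7
```

Request:
play_rows:
  motion:
    - [0, 0, 0, -0.06, -0.2, 0, 6]
    - [0, 0, 0, -0.14, -0.45, 0, 6]
    - [0, 0, 0, -0.177, -0.57, 0, 6]
    - [0, 0, 0, -0.177, -0.573, 0, 6]
    - [0, 0, 0, -0.177, -0.573, 0, 6]

```text
time: 28.8
ee_pos: [470.0, 321.2, 182.0]
tcp_rot: [1.0, -0.0, -0.0, 0.0]
force: [-0.2, -0.6, -0.9]
width: 12.4
gripper_force: 58.8
```

Request:
play_rows:
  motion:
    - [0, 0, 0, 0, 0, 0.15, 6]
    - [0, 0, 0, 0, 0, 0.27, 6]
    - [0, 0, 0, 0, 0, 0.27, 6]
    - [0, 0, 0, 0, 0, 0.27, 6]
    - [0, 0, 0, 0, 0, 0.27, 6]

```text
time: 29.42
ee_pos: [470.4, 322.3, 129.9]
tcp_rot: [1.0, -0.0, 0.001, -0.001]
force: [0.0, -0.2, -1.3]
width: 13.0
gripper_force: 58.8
```

```bash
python3 - <<'E'
from h import *
s=arm.read_state();print(s['ee_pos'],s['tcp_rot'],s['width'],s['force'])
a=vision.camera("scene");b=vision.camera("side")
f=np.hstack([cv2.resize(a[170:270,420:520],(400,400),interpolation=2),cv2.resize(b[310:410,250:350],(400,400),interpolation=2)])
cv2.imwrite("pics/c8.png",f)
z=s['ee_pos'][2]-13.3
for n,c,o in(("S",cam("scene"),(420,170)),("D",cam("side"),(250,310))):
    print(n,((proj(c,np.array([[467.6,324,z+9],[467.6,324,z],[467.6,324,93.]]))-o+.35)*4).round(0))
E
```

```text
[470.42508825 322.25738207 129.89007558] [ 9.99999372e-01 -6.98686266e-05  8.49496477e-04 -7.27922465e-04] 13.028142909341623 [ 0.01298504 -0.18817737 -1.32315421]
S [[218. 163.]
 [215. 176.]
 [206. 208.]]
D [[199. 160.]
 [200. 172.]
 [202. 202.]]
```

View pics/c8.png

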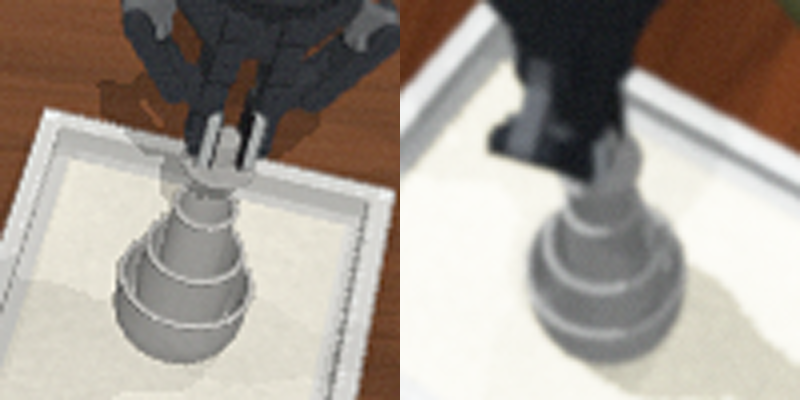

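The lid's disc is centred at about column 219 in the scene crop (expected 218) and its right edge is at about 640 in the side crop (expected 637), so it is aligned with the jar. I'll lower it.

Request:
play_rows:
  motion:
    - [0, 0, 0, 0, 0, 0.05, 6]
    - [0, 0, 0, 0, 0, 0.09, 6]
    - [0, 0, 0, 0, 0, 0.12, 6]
    - [0, 0, 0, 0, 0, 0.132, 6]
    - [0, 0, 0, 0, 0, 0.138, 6]

```text
time: 30.15
ee_pos: [469.8, 322.1, 100.6]
tcp_rot: [1.0, 0.0, 0.0, 0.0]
force: [0.6, 0.8, -0.2]
width: 13.0
gripper_force: 58.8
```

Request:
play_rows:
  motion:
    - [0, 0, 0, 0, 0, 0.004, 6]
    - [0, 0, 0, 0, 0, 0.008, 6]
    - [0, 0, 0, 0, 0, 0.008, 6]
    - [0, 0, 0, 0, 0, 0.008, 6]

```text
time: 30.65
ee_pos: [470.3, 322.3, 100.5]
tcp_rot: [1.0, 0.0, 0.001, -0.0]
force: [0.2, -1.5, 4.6]
width: 13.1
gripper_force: 59.2
```

Contact came at the expected seated height (TCP 100.5). I'll release.

Request:
play_rows:
  motion:
    - [0, 0, 0, 0, 0, 0, 25]
    - [0, 0, 0, 0, 0, 0, 40]
    - [0, 0, 0, 0, 0, 0, 40]
    - [0, 0, 0, 0, 0, 0, 40]

```text
time: 31.15
ee_pos: [469.7, 322.1, 98.9]
tcp_rot: [1.0, 0.0, -0.0, 0.0]
force: [0.8, 0.4, 0.3]
width: 39.8
gripper_force: 0.0
```

Request:
play_rows:
  motion:
    - [0, 0, 0, 0, 0, -0.1, 40]
    - [0, 0, 0, 0, 0, -0.3, 40]
    - [0, 0, 0, 0, 0, -0.5, 40]
    - [0, 0, 0, 0, 0.3, -0.5, 40]
    - [0, 0, 0, 0, 0.6, -0.5, 40]

```text
time: 31.78
ee_pos: [469.9, 201.2, 201.2]
tcp_rot: [1.0, 0.001, 0.001, -0.001]
force: [0.3, -0.7, 0.6]
width: 39.8
gripper_force: 0.0
```

Request:
play_rows:
  motion:
    - [0, 0, 0, 0, 0, 0, 40]
    - [0, 0, 0, 0, 0, 0, 40]
    - [0, 0, 0, 0, 0, 0, 40]
    - [0, 0, 0, 0, 0, 0, 40]
    - [0, 0, 0, 0, 0, 0, 40]

```text
time: 32.4
ee_pos: [469.7, 202.6, 198.9]
tcp_rot: [1.0, 0.001, -0.0, 0.0]
force: [1.1, -0.1, 0.1]
width: 40.2
gripper_force: 0.0
```

```bash
python3 - <<'E'
from h import *
print(arm.read_state()['ee_pos'])
a=vision.camera("scene");b=vision.camera("side")
f=np.hstack([cv2.resize(a[170:270,420:520],(400,400),interpolation=2),cv2.resize(b[310:410,250:350],(400,400),interpolation=2)])
cv2.imwrite("pics/c9.png",f)
for c,o in((cam("scene"),(420,170)),(cam("side"),(250,310))):
    print(((proj(c,np.array([[467.6,324,96],[467.6,324,113]]))-o+.35)*4).round(0))
E
```

```text
[469.7144072  202.60341202 198.86928796]
[[207. 204.]
 [213. 181.]]
[[202. 198.]
 [200. 176.]]
```

View pics/c9.png

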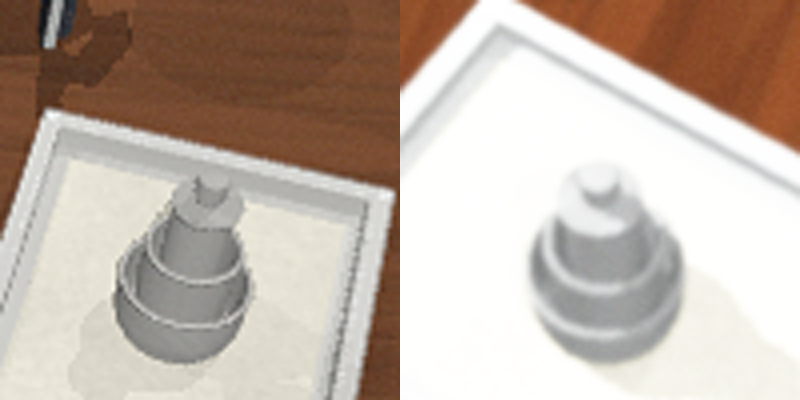

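The lid sits flat and centred on the jar, with its disc at about (208,203) in the scene crop and about (199,198) in the side crop. The predicted seated positions are (207,204) and (202,198). I'll hand the job in.

```bash
python3 -c "
from bench import ticket
print(ticket.sign_off())"
```

```text
the job is handed in; nothing more can be done
None
```

The nest (gallipot, tumbler, jar, seated lid) stands upright and let go near the middle of the tray, and the job was handed in at about 32 s; sign-off returned no verdict, so this rests on the last camera views and contact heights.

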